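Latch down the lid of the large storage tub

ROBOT

A 6-joint arm with a two-finger parallel gripper is mounted at the origin on a cart in front of the work surface, level with it; the furniture and walls round the work are solid. World frame = base frame: x ahead of the robot, y to its left, z up, the work surface at z = 0. Lengths are in mm, angles in rad, forces in N, time in s.
With the tool pointing down it reaches from about 275 to 750 mm from the base axis. Payload 10.2 kg.
Tool frame: the origin (TCP) lies at the very end of the fingers, on their centre line; the grasp point (between the pads) lies 19 mm behind it; z points along the fingers, y is the line along which they close (so a half turn about z gives the same grasp; the last joint's range is limited). The gripper opens to 85 mm and grips with 20 to 120 N. Pads are 22 mm wide; open, the fingers measure 114 mm over their backs; the gripper's body (76 mm by 85 mm) begins 54 mm behind the grasp point. The pads swing forward as they close: fully open they stand 13 mm farther back than shut.
Start: joints at [-1.398, 0.313, 1.498, -0, 1.331, -0.223], TCP at [202.4, -484.423, 203.494] pointing down, gripper open.
Joint ranges: [-2.94, 2.94], [-0.97, 2.17], [0.19, 2.56], [-1.23, 4.37], [0.02, 3.11], [-2.88, 2.88]. Speed limits (rad/s): [2.39, 2.39, 3.01, 3.14, 3.14, 3.14].

INTERFACE

Orientations are given as a unit quaternion [w, x, y, z].
In Python, from rig import telemetry, optics, ctrl gives the robot as it stands.
- The arm moves only by the tool servo_tool, never from a script. Its argument "deltas" is a list of rows, each a list of 3 entries, a list of its own where there are three numbers: the shift along the tool's x, y, z in units of 20 cm (1.0 is 20 cm), then the turn, a rotation vector about the tool's x, y, z in units of 90 degrees (1.0 is 90 degrees), then the opening, from 0 (shut) to 1 (fully open). A call has 1 to 8 rows; each row shifts and turns the commanded pose from where the row before left it, along the tool's axes as they then stand; what a row does not reach is not made up. A row lasts 1/10 s, in which the tool goes at most 50 mm and 8.59 degrees, less where a joint would pass 70% of its speed; a pose out of reach is approached as far as the arm can. A call with a number of a shift or a turn outside -1 to 1 is refused whole. A call with a gripper value outside its range is refused whole. The fingers move at their own pace and stop on an object; "squeeze" is the grip in N (left out, the last holds). Time passes only in rows, so rows that do not move let the fingers close. It gives the time, the measured TCP pose, the force, the opening and the grip force at its end, in the units of the state.
- telemetry.sense(): the state, without advancing time (a new reading comes with each control period).
- optics.capture(name): name is "scene" or "top" or "wrist"; returns the picture (384x512x3 uint8, blue, green, red); there is no depth.
- optics.camera_model(name): a dict with "vfov" (degrees; the focal length in pixels is half the picture's height over the tangent of half this angle, whatever the lens; pixels are square), "cx", "cy" (the principal point, pixels), "dist" ([k1, k2, p1, p2, k3] as OpenCV has them; the pictures are not rectified), "R" (3x3) and "t" (3): a world point X has camera coordinates R X + t; the wrist camera has in their place "mount" (4x4, takes a point from camera to tool coordinates, whose origin is the TCP and whose axes are the flange's). Camera axes: x right, y down, z forward; pixel columns grow to the right and rows downward; lengths in mm; the calibration is good to about 2 mm. A picture is of the moment at which its call begins: read the wrist's pose just before it. camera_model takes no time and is no camera call.
- ctrl.finish_job(): hands the job in; it is judged then, once.
The state is a dict: "time_s": time; "joints": joint angles; "dq": joint speeds; "tau": joint torques, N m; "eef_pos": TCP position; "ee_rot": TCP orientation; "force": force on the tool from outside, world axes, zero at the start; "wrist_torque": the same for the moment, N m; "grip_width": opening from 0.0 (shut) to 1.0 (fully open); "grip_force": force on a finger pad.
Only numpy, scipy, OpenCV 4.12 (cv2) and the standard library are available. Lean on these libraries where they do the work, as an engineer would, in place of code of your own. Each camera call takes 0.05 s, during which the arm holds its last target. There are 200 camera calls.

TASK

The lid of the larger steel storage tub stands a little proud: latch it. Push the claw of its toggle latch in so that it hooks under the keeper on the tub's front, then press the latch lever fully down so that the lid is pulled tight and stays so. I am still filling the small tub, so do not touch it.

Things in the scene. Friction and masses are not known exactly. Their poses are not given: they have to be found in the camera images.
- tub: the larger steel tub, 180 x 220 x 90 mm high plus a 14 mm wooden lid hinged at the rear; fixed. Origin: centre of its underside; x from front to rear, y to its left, z up. A gasket holds the lid's front 5 mm up. The toggle latch (claw and lever, axes along y) sits mid-front on the lid, at x = -90 mm; its keeper, a 44 mm wide lip, is under the rim on the front face
- tub_claw_tab (a point): press point of the claw: middle of the top of its thumb tab, 44 mm wide, 30 deep, in front of the tub. At the start tilted up 0.6 to 0.8 rad; the claw stays where left; 2 N turn it. Pressed down, this point sinks 20 to 25 mm almost straight to x = -140, z = 106 to 110 mm in the tub frame: tab level, at a stop, foot under the keeper. Harder pressing only sinks the lid. Claw first, lever after
- tub_lever_pad (a point): push point on the lever's outer face, 66 mm from the pivot (x -94, z 131 mm in the tub frame, lid up). Flat lever, 36 wide, 80 mm long, at first 53 to 60 deg above level, leaning to the rear. Push it along its arc to the rear and down (2 to 5 N) to its stop 12 deg below level: pad at x -29, z 115 mm. It springs back from half way, stays once over centre in the last degrees
- tub_lid (a joint): opening of the large tub's lid about its rear hinge, rad: 0 = pulled tight, about 0.025 = standing 5 mm proud at the front, as at the start
- small_tub: the smaller steel tub, 130 x 130 x 90 mm, with the same kind of lid and latch, also unlatched; fixed. Origin: centre of its underside. Not to be touched.

How it is judged:
By the outcome, as a careful person would: the job done as asked, in the order asked, and still so for the second after the job is handed in, with the robot touching nothing.
It also fails if it takes over 32 s, if anything falls off the work surface, if the arm or the gripper's body presses on something with over 40 N, if the wrist force passes 120 N, or if a joint passes its speed limit or range.

## Working session

There is one attempt and no reset: what is moved stays moved. The work goes in short steps, Python scripts to look and compute and a tool call to move; the robot and the scene stay as the last step left them, time stands still between calls to the robot, and variables do not carry over. Pictures are saved under pics/ and viewed, at most 10 in all, crops included, and the job is handed in when it is done.

Besides the shell and the picture viewer there is one more tool, called after ">>>" as name(argument=value, ...) on one line, values as JSON. servo_tool: Moves the arm, as the interface text tells. Its arguments: {"type":"object","properties":{"deltas":{"type":"array"},"squeeze":{"type":"number"}},"required":["deltas"]}

```bash
ls; mkdir -p pics
python3 - <<'E'
from rig import telemetry, optics, ctrl
import cv2,numpy as np
a=optics.capture("scene");b=optics.capture("top")
cv2.imwrite("pics/scene0.png",a);cv2.imwrite("pics/top0.png",b)
for n in("scene","top","wrist"):print(optics.camera_model(n))
print(telemetry.sense())
E
```

```text
pics
{'vfov': 52.49242426366481, 'cx': 256.04126613064693, 'cy': 193.02204661003373, 'dist': array([-0.12761357,  0.        ,  0.        ,  0.        ,  0.        ]), 'R': array([[-0.66312186, -0.74849947, -0.00423591],
       [-0.41892799,  0.37582083, -0.82659424],
       [ 0.62029729, -0.54635817, -0.56278239]]), 't': array([374.08301371, 298.38261469, 665.28623085])}
{'vfov': 50.593565019066126, 'cx': 254.36898073161717, 'cy': 192.2202996938843, 'dist': array([-0.11098441,  0.        ,  0.        ,  0.        ,  0.        ]), 'R': array([[-0.00172906, -0.99964828, -0.0264636 ],
       [-0.99640826,  0.00396271, -0.08458649],
       [ 0.08466161,  0.02622229, -0.99606466]]), 't': array([  79.95180368,  485.25769872, 1319.18530284])}
{'vfov': 58.15760443797369, 'cx': 254.57251046848, 'cy': 189.28947287089355, 'dist': array([0.00160509, 0.        , 0.        , 0.        , 0.        ]), 'mount': array([[ 1.13045216e-03, -9.54885599e-01, -2.96971740e-01,
         7.48850412e+01],
       [ 9.99999007e-01,  1.32949837e-03, -4.68286366e-04,
         6.24671023e-01],
       [ 8.41983352e-04, -2.96970915e-01,  9.54886154e-01,
        -1.68760546e+02],
       [ 0.00000000e+00,  0.00000000e+00,  0.00000000e+00,
         1.00000000e+00]])}
{'time_s': 0.1, 'joints': array([-1.39838549e+00,  3.13405522e-01,  1.49836617e+00,  5.07734192e-06,
        1.33097928e+00, -2.23371544e-01]), 'dq': array([ 0.00086232,  0.0003671 , -0.00307454, -0.00095299,  0.00127872,
        0.00167325]), 'tau': array([ 2.13878928e-03, -4.12902224e+01, -2.60140800e+01, -2.36437663e-04,
        3.04632107e-03,  4.47867919e-06]), 'eef_pos': array([ 202.36196456, -484.15336851,  202.98453836]), 'ee_rot': array([-5.78909084e-04,  9.80483308e-01,  1.96601493e-01,  1.72204689e-05]), 'force': array([-0.0855182 ,  0.55768756,  0.39751433]), 'wrist_torque': array([-0.00923009,  0.04044552, -0.00138291]), 'grip_force': 0.0, 'grip_width': 1.0021662616886866}
```

View pics/scene0.png

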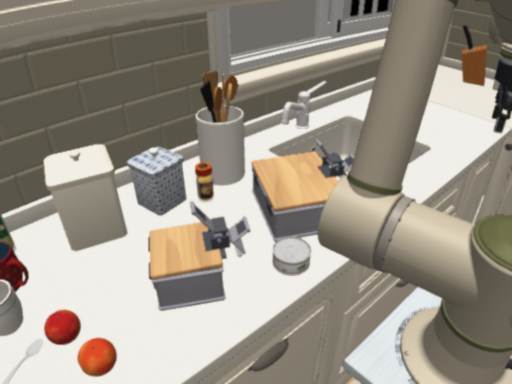

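View pics/top0.png

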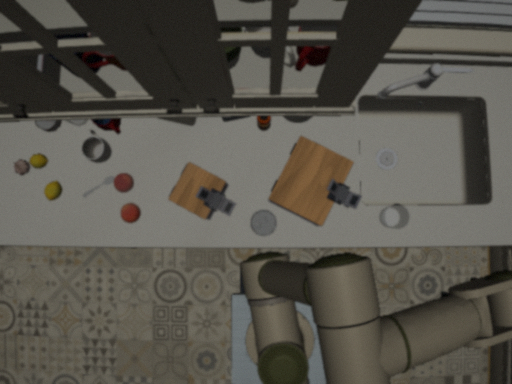

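The scene view shows the large tub (lid centre about 300,180, latch at 330,160). In the top view its lid is at about 312,180 with the latch at 343,194, and the small tub is at about 198,190.

```bash
cat > h.py <<'E'
import numpy as np,cv2
from rig import optics,telemetry
from scipy.spatial.transform import Rotation as Ro
def cam(n,st=None):
    m=optics.camera_model(n);f=192/np.tan(np.radians(m['vfov']/2))
    K=np.array([[f,0,m['cx']],[0,f,m['cy']],[0,0,1]])
    if 'R' in m:R,t=m['R'],m['t']
    else:
        q=st['ee_rot'];T=np.eye(4);T[:3,:3]=Ro.from_quat(q,scalar_first=True).as_matrix();T[:3,3]=st['eef_pos']
        W=np.linalg.inv(T@m['mount']);R,t=W[:3,:3],W[:3,3]
    return K,m['dist'],R,t
def ray(c,p):
    K,d,R,t=c;u=cv2.undistortPoints(np.array([[p]],float),K,d)[0,0]
    v=R.T@np.array([u[0],u[1],1]);return -R.T@t,v/np.linalg.norm(v)
def onz(c,p,z):
    o,v=ray(c,p);return o+v*(z-o[2])/v[2]
def proj(c,X):
    K,d,R,t=c;return cv2.projectPoints(np.atleast_2d(np.array(X,float)),cv2.Rodrigues(R)[0],t,K,d)[0][:,0]
def tri(rs):
    A=sum(np.eye(3)-np.outer(v,v) for o,v in rs);b=sum((np.eye(3)-np.outer(v,v))@o for o,v in rs);return np.linalg.solve(A,b)
def tubT(x,y,yaw):
    c,s=np.cos(yaw),np.sin(yaw);T=np.eye(4);T[:2,:2]=[[c,-s],[s,c]];T[:2,3]=x,y;return T
E
python3 - <<'E'
from h import *
for n,z in(("top",0),("scene",0)):
    im=cv2.imread(f"pics/{n}0.png");c=cam(n)
    hsv=cv2.cvtColor(im,cv2.COLOR_BGR2HSV)
    m=cv2.inRange(hsv,(8,70,70),(25,255,255));m=cv2.morphologyEx(m,cv2.MORPH_OPEN,np.ones((3,3)))
    cs=cv2.findContours(m,0,2)[0]
    for k in sorted(cs,key=cv2.contourArea)[-3:]:
        r=cv2.minAreaRect(k);h=cv2.approxPolyDP(cv2.convexHull(k),4,True)[:,0]
        print(n,cv2.contourArea(k),h.tolist())
        for p in (h if n=="scene" else cv2.boxPoints(r)):print("  ",np.round(p),np.round(onz(c,p,106)))
s=cv2.imread("pics/scene0.png")[110:260,180:380];cv2.imwrite("pics/crop.png",cv2.resize(s,None,fx=4,fy=4,interpolation=2))
E
```

```text
top 86.5 [[46, 159], [41, 164], [29, 162], [35, 154]]
   [ 29. 154.] [608. 818. 106.]
   [ 46. 154.] [606. 757. 106.]
   [ 46. 164.] [573. 755. 106.]
   [ 29. 164.] [574. 816. 106.]
top 1444.5 [[188, 163], [224, 181], [205, 218], [169, 199]]
   [167. 199.] [459. 348. 106.]
   [188. 161.] [578. 284. 106.]
   [226. 181.] [512. 165. 106.]
   [205. 219.] [395. 229. 106.]
top 3993.0 [[300, 137], [352, 161], [322, 224], [269, 199]]
   [267. 199.] [457.  37. 106.]
   [299. 134.] [660. -65. 106.]
   [354. 161.] [ 573. -234.  106.]
   [321. 226.] [ 373. -129.  106.]
scene 860.5 [[203, 72], [216, 71], [236, 80], [225, 121], [216, 119]]
   [203  72] [1408. -431.  106.]
   [216  71] [1379. -482.  106.]
   [236  80] [1217. -466.  106.]
   [225 121] [ 910. -172.  106.]
   [216 119] [ 943. -160.  106.]
scene 2884.5 [[207, 227], [219, 248], [221, 266], [151, 278], [150, 231], [194, 223]]
   [207 227] [504. 190. 106.]
   [219 248] [435. 211. 106.]
   [221 266] [393. 238. 106.]
   [151 278] [452. 353. 106.]
   [150 231] [572. 288. 106.]
   [194 223] [533. 203. 106.]
scene 3360.0 [[314, 151], [337, 180], [327, 199], [275, 210], [252, 162]]
   [314 151] [ 578. -231.  106.]
   [337 180] [ 438. -158.  106.]
   [327 199] [402. -76. 106.]
   [275 210] [452.  43. 106.]
   [252 162] [647. -60. 106.]
```

View pics/crop.png

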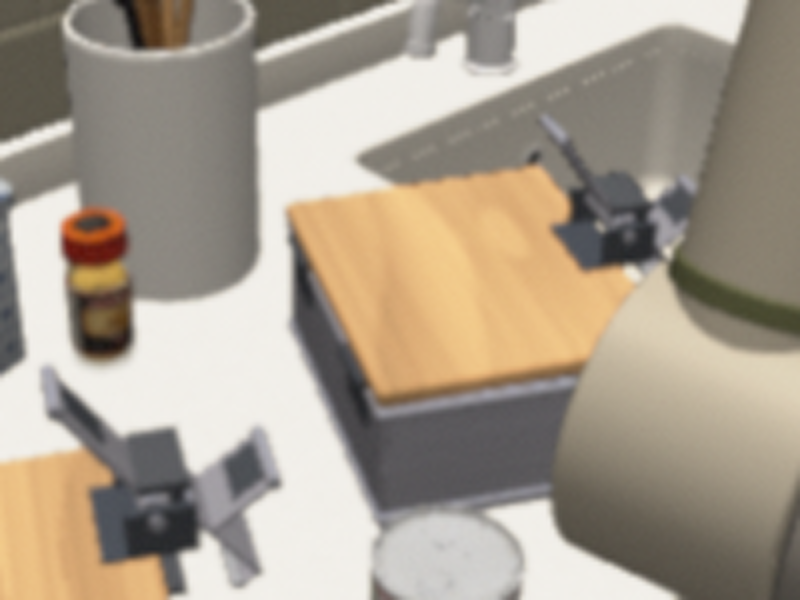

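The crop confirms it: the lever leans to the rear over the lid, the claw tab juts out in front and is hidden by the arm. Tub centre is about (516,-98) with yaw about 1.10.

>>> servo_tool(deltas=[[[0.18, -0.066, -0.02], [0, 0, 0], 0], [[0.18, -0.066, -0.02], [0, 0, 0], 0], [[0.18, -0.066, -0.02], [0, 0, 0], 0], [[0.18, -0.066, -0.02], [0, 0, 0], 0], [[0.18, -0.066, -0.02], [0, 0, 0], 0], [[0.18, -0.066, -0.02], [0, 0, 0], 0], [[0.18, -0.066, -0.02], [0, 0, 0], 0], [[0.18, -0.066, -0.02], [0, 0, 0], 0]])

```text
time_s: 0.9
eef_pos: [428.3, -274.6, 235.5]
ee_rot: [-0.0, 0.98, 0.197, -0.0]
force: [0.2, -0.3, -0.2]
grip_width: 0.001
grip_force: 0.0
```

>>> servo_tool(deltas=[[[0, 0, 0], [0, 0, -0.074], 0], [[0, 0, 0], [0, 0, -0.074], 0], [[0, 0, 0], [0, 0, -0.074], 0], [[0, 0, 0], [0, 0, -0.074], 0], [[0, 0, 0], [0, 0, -0.074], 0], [[0, 0, 0], [0, 0, -0.07], 0], [[0, 0, 0], [0, 0, 0], 0]])

```text
time_s: 1.6
eef_pos: [427.3, -275.8, 235.2]
ee_rot: [-0.0, 0.856, 0.518, -0.0]
force: [-0.9, -0.4, 0.4]
grip_width: 0.003
grip_force: 0.0
```

Run:
```python
from h import *
import pickle
st=telemetry.sense();w=optics.capture("wrist");s=optics.capture("scene")
pickle.dump(st,open("st1.pkl","wb"))
cv2.imwrite("pics/w1.png",w);cv2.imwrite("pics/s1.png",s)
cv2.imwrite("pics/w1b.png",cv2.resize(w,None,fx=1.5,fy=1.5,interpolation=2))
T=tubT(516,-98,1.10)
for X in([-140,0,128],[-58,0,186],[-90,-110,104],[-90,110,104],[90,110,104],[90,-110,104]):
    P=(T@[*X,1])[:3];print(X,np.round(P),proj(cam("wrist",st),P).round(),proj(cam("scene"),P).round())
print(np.linalg.inv(T)@[*st['eef_pos'],1],st['time_s'],Ro.from_quat(st['ee_rot'],scalar_first=True).as_matrix().round(3))
```

```text
[-140, 0, 128] [ 452. -223.  128.] [[252. 104.]] [[349. 162.]]
[-58, 0, 186] [ 490. -150.  186.] [[249. -44.]] [[322. 145.]]
[-90, -110, 104] [ 573. -228.  104.] [[389.  36.]] [[315. 153.]]
[-90, 110, 104] [ 377. -128.  104.] [[114.  39.]] [[349. 196.]]
[90, 110, 104] [459.  32. 104.] [[  77. -263.]] [[276. 207.]]
[90, -110, 104] [655. -68. 104.] [[ 419. -269.]] [[252. 161.]]
[-198.71571884   -1.63189717  235.18993174    1.        ] 1.6 [[ 0.464  0.886 -0.   ]
 [ 0.886 -0.464  0.001]
 [ 0.    -0.001 -1.   ]]
```

View pics/w1b.png

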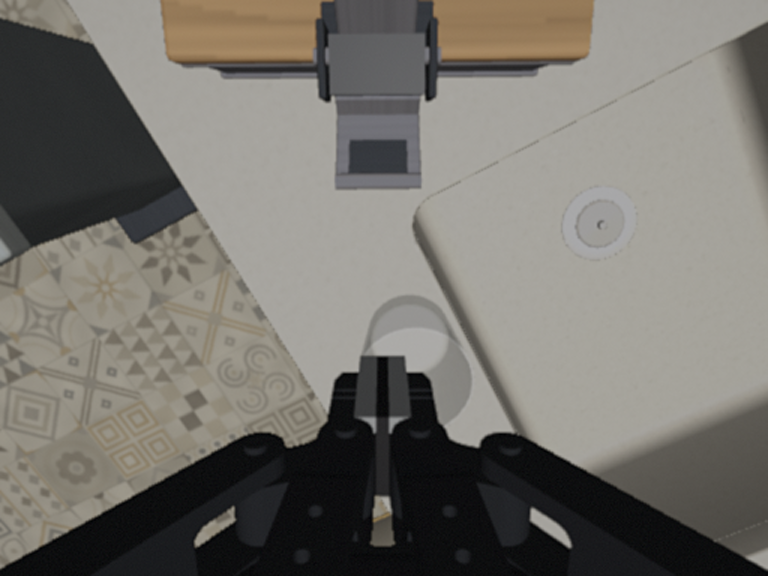

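The wrist view shows the claw tab centred at about (378,155)/1.5, and the lid's front corners agree with the estimate to a few mm. I'll move closer and triangulate the tab.

>>> servo_tool(deltas=[[[0.08, -0.004, 0.08], [0, 0, 0], 0], [[0.08, -0.004, 0.08], [0, 0, 0], 0], [[0, 0, 0], [0, 0, 0], 0]])

```text
time_s: 2.0
eef_pos: [440.6, -245.1, 201.8]
ee_rot: [-0.002, 0.856, 0.517, -0.0]
force: [0.0, 0.4, 0.2]
grip_width: 0.003
grip_force: 0.0
```

Run:
```python
from h import *
import pickle
st=telemetry.sense();w=optics.capture("wrist");st0=pickle.load(open("st1.pkl","rb"))
cv2.imwrite("pics/w2.png",w);w1=cv2.imread("pics/w1.png")
T=tubT(516,-98,1.10);Ti=np.linalg.inv(T)
def dark(im,c,z):
    # dark patch on tab: dark blob nearest predicted point
    p=proj(c,(T@[-142,0,z,1])[:3])[0]
    g=cv2.cvtColor(im,6);m=(g<75).astype(np.uint8);m[int(p[1])+40:]=0
    n,l,s,ce=cv2.connectedComponentsWithStats(m)
    k=[i for i in range(1,n) if 150<s[i,4]<4000];i=min(k,key=lambda i:np.hypot(*(ce[i]-p)));print(p.round(),ce[i].round(1),s[i]);return ce[i]
c1,c2=cam("wrist",st0),cam("wrist",st)
P=tri([ray(c1,dark(w1,c1,128)),ray(c2,dark(w,c2,128))]);print("tab",P.round(1),(Ti@[*P,1]).round(1))
print("tcp",(Ti@[*st['eef_pos'],1]).round(1),st['time_s'])
```

```text
[252. 106.] [251.5 104.4] [233  93  38  23 845]
[255. 158.] [255.  155.5] [ 234  143   42   26 1067]
tab [ 452.  -223.   128.5] [-140.5    0.4  128.5    1. ]
tcp [-165.3    0.5  201.8    1. ] 2.0
```

View pics/w2.png

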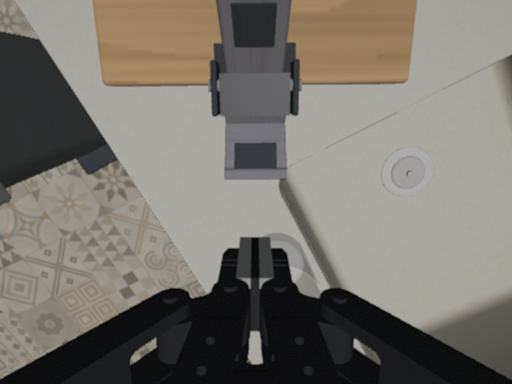

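Tab triangulated at tub (-140.5, 0.4, 128.5), patch at (255,155), as expected. Now I'll go over it and press.

>>> servo_tool(deltas=[[[0.06, 0, 0.1], [0, 0, 0], 0], [[0.058, 0, 0.1], [0, 0, 0], 0], [[0, 0, 0.1], [0, 0, 0], 0], [[0, 0, 0], [0, 0, 0], 0]])

```text
time_s: 2.45
eef_pos: [451.1, -225.9, 142.3]
ee_rot: [-0.001, 0.856, 0.517, -0.001]
force: [0.4, -0.6, 0.0]
grip_width: -0.003
grip_force: 0.0
```

>>> servo_tool(deltas=[[[0, 0, 0.025], [0, 0, 0], 0], [[0, 0, 0.025], [0, 0, 0], 0], [[0, 0, 0.025], [0, 0, 0], 0], [[0, 0, 0.025], [0, 0, 0], 0], [[0, 0, 0.02], [0, 0, 0], 0], [[0, 0, 0], [0, 0, 0], 0]])

```text
time_s: 3.05
eef_pos: [451.7, -225.9, 119.0]
ee_rot: [-0.0, 0.856, 0.517, -0.0]
force: [-0.4, 0.2, -0.3]
grip_width: -0.002
grip_force: 0.0
```

>>> servo_tool(deltas=[[[0, 0, 0.015], [0, 0, 0], 0], [[0, 0, 0.015], [0, 0, 0], 0], [[0, 0, 0.01], [0, 0, 0], 0], [[0, 0, 0], [0, 0, 0], 0]])

```text
time_s: 3.45
eef_pos: [451.8, -226.0, 111.3]
ee_rot: [-0.0, 0.856, 0.517, -0.0]
force: [-0.3, -0.6, 0.2]
grip_width: 0.002
grip_force: 0.3
```

>>> servo_tool(deltas=[[[0, 0, 0.01], [0, 0, 0], 0], [[0, 0, 0], [0, 0, 0], 0]])

```text
time_s: 3.65
eef_pos: [451.9, -226.0, 109.4]
ee_rot: [0.0, 0.856, 0.517, 0.0]
force: [0.8, 0.0, 0.9]
grip_width: -0.002
grip_force: 0.3
```

>>> servo_tool(deltas=[[[0, 0, 0.008], [0, 0, 0], 0], [[0, 0, 0], [0, 0, 0], 0]])

```text
time_s: 3.85
eef_pos: [451.9, -225.9, 107.8]
ee_rot: [-0.0, 0.856, 0.517, 0.0]
force: [0.1, -0.8, -0.3]
grip_width: -0.003
grip_force: 0.3
```

>>> servo_tool(deltas=[[[0, 0, 0.008], [0, 0, 0], 0], [[0, 0, 0], [0, 0, 0], 0]])

```text
time_s: 4.05
eef_pos: [451.8, -225.9, 106.1]
ee_rot: [-0.0, 0.856, 0.517, -0.0]
force: [-0.6, 0.1, 0.8]
grip_width: 0.001
grip_force: 0.3
```

Run:
```python
from h import *
st=telemetry.sense();w=optics.capture("wrist");s=optics.capture("scene")
cv2.imwrite("pics/w3.png",np.vstack([w,cv2.resize(s[100:220,260:430],(512,361))])[:600])
T=tubT(516,-98,1.10);print((np.linalg.inv(T)@[*st['eef_pos'],1]).round(1),st['force'])
```

```text
[-143.1   -0.8  106.1    1. ] [-0.61594328  0.12042988  0.84508063]
```

View pics/w3.png

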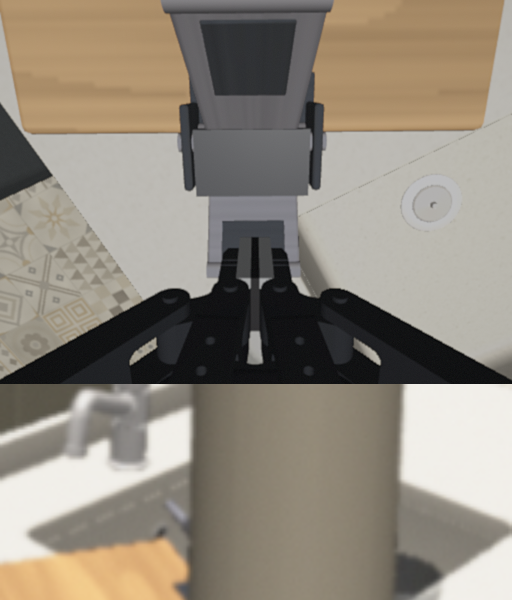

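The wrist view shows the fingertips on the tab patch at (255,240), with the tab nearly level. I'll press on until the stop pushes back.

>>> servo_tool(deltas=[[[0, 0, 0.008], [0, 0, 0], 0], [[0, 0, 0], [0, 0, 0], 0]])

```text
time_s: 4.35
eef_pos: [451.8, -225.9, 104.5]
ee_rot: [-0.0, 0.856, 0.517, -0.0]
force: [1.5, -0.4, 0.4]
grip_width: -0.001
grip_force: 0.3
```

>>> servo_tool(deltas=[[[0, 0, 0.008], [0, 0, 0], 0], [[0, 0, 0], [0, 0, 0], 0]])

```text
time_s: 4.55
eef_pos: [451.8, -225.9, 102.9]
ee_rot: [-0.0, 0.856, 0.517, -0.0]
force: [-0.3, -0.0, 0.2]
grip_width: 0.0
grip_force: 0.3
```

Run:
```python
from h import *
st=telemetry.sense();w=optics.capture("wrist");c=cam("wrist",st)
T=tubT(516,-98,1.10);Ti=np.linalg.inv(T)
for X in([-140,0,108],[-155,22,108],[-155,-22,108],[-126,22,108],[-140.5,0,128.5],[-90,110,109],[-90,-110,109],Ti[:3]@[*st['eef_pos'],1]):print(np.round(X),proj(c,(T@[*X,1])[:3]).round())
cv2.imwrite("pics/w4.png",cv2.resize(w[100:300,130:380],None,fx=3,fy=3,interpolation=2))
```

```text
[-140    0  108] [[253. 228.]]
[-155   22  108] [[212. 255.]]
[-155  -22  108] [[295. 254.]]
[-126   22  108] [[209. 203.]]
[-140.    0.  128.] [[253. 247.]]
[-90 110 109] [[ 18. 133.]]
[ -90 -110  109] [[488. 128.]]
[-143.   -1.  103.] [[255. 229.]]
```

View pics/w4.png

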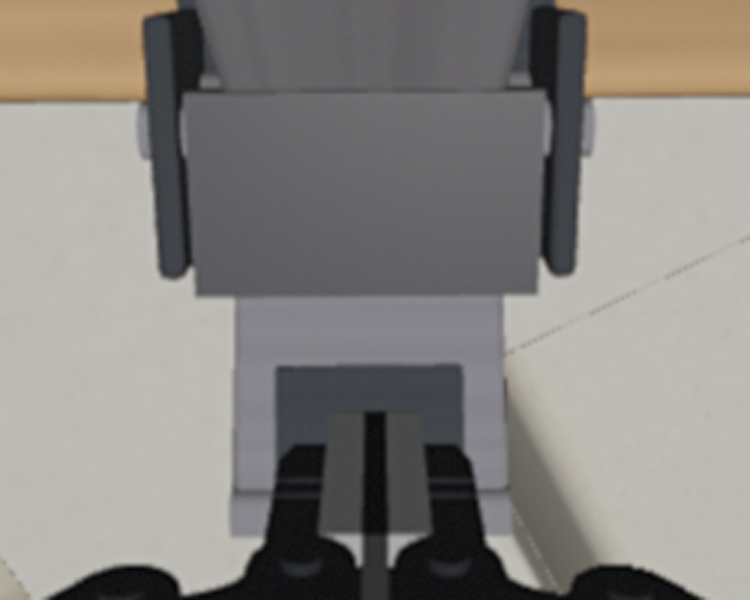

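Run:
```python
from h import *
import pickle
st=telemetry.sense();c=cam("wrist",st);T=tubT(516,-98,1.10);Ti=np.linalg.inv(T)
w1=cv2.imread("pics/w1.png");c1=cam("wrist",pickle.load(open("st1.pkl","rb")))
for a,b in(((233,93),(222,222)),((271,93),(284.3,221.7))):
    P=tri([ray(c1,a),ray(c,b)]);print((Ti@[*P,1]).round(1),proj(c1,P)-a,proj(c,P)-b)
# width-based depth now: patch width mm from w1
o,v=ray(c1,(233,93));o2,v2=ray(c1,(271,93))
for z in (128,132,136):
  print(z,np.linalg.norm(onz(c1,(233,93),z)-onz(c1,(271,93),z)),Ti@[*onz(c1,(252,93),z),1])
for z in (100,106,112,118,124,130):print(z,np.linalg.norm(onz(c,(222,222),z)-onz(c,(284.3,222),z)),np.linalg.norm(onz(c,(207.5,270),z)-onz(c,(300.5,270),z)),(Ti@[*onz(c,(253,222),z),1])[0],(Ti@[*onz(c,(253,263),z),1])[0])
# along tool axis
for d in(0,5,10,15,20,30):
  for x in(0,11):print(d,x,proj(c,st['eef_pos']+np.array([.463*x,.886*x,d])).round())
```

```text
[-132.1   14.9  118.8    1. ] [[0.24978888 0.02710855]] [[-0.4171032 -0.0313323]]
[-132.4  -15.1  118.5    1. ] [[-0.03661294  0.00455895]] [[ 0.06110299 -0.00591385]]
128 29.266626243986785 [-1.31971116e+02 -8.30998643e-02  1.28000000e+02  1.00000000e+00]
132 28.842423810261593 [-1.31856442e+02 -1.18581695e-01  1.32000000e+02  1.00000000e+00]
136 28.418221376536433 [-131.74176878   -0.15406353  136.            1.        ]
100 33.43271411549301 52.223677613852296 -140.10758965691525 -164.77458705499023
106 32.26480189999334 50.399336616204415 -137.6043057729543 -161.40960562887375
112 31.09688968449365 48.57499561855647 -135.10102188899333 -158.04462420275723
118 29.928977468993978 46.75065462090862 -132.59773800503245 -154.6796427766407
124 28.761065253494294 44.92631362326074 -130.0944541210715 -151.31466135052423
130 27.59315303799471 43.10197262561287 -127.59117023711053 -147.94967992440766
0 0 [[255. 229.]]
0 11 [[255. 210.]]
5 0 [[255. 233.]]
5 11 [[255. 214.]]
10 0 [[255. 238.]]
10 11 [[255. 217.]]
15 0 [[255. 242.]]
15 11 [[255. 221.]]
20 0 [[255. 247.]]
20 11 [[255. 225.]]
30 0 [[255. 257.]]
30 11 [[255. 234.]]
```

Run:
```python
from h import *
w3=cv2.imread("pics/w3.png")[:384];w4=optics.capture("wrist");w2=cv2.imread("pics/w2.png")
a,b=(cv2.cvtColor(i,6)[190:290].astype(int) for i in(w3,w4))
for x in(215,225,235,275,290):
  print(x,*[f"{190+np.argsort(-abs(np.diff(i[:,x])))[:4]}" for i in(a,b)])
print(*[np.where(abs(np.diff(i[40]))>12)[0] for i in (a,b)])
g=cv2.cvtColor(w2,6).astype(int)[:,255][110:190];print(110+np.where(abs(np.diff(g))>10)[0])
```

```text
215 [283 282 284 261] [283 282 284 278]
225 [220 250 196 195] [221 198 250 251]
235 [247 220 219 196] [221 247 198 260]
275 [219 247 220 195] [220 247 221 198]
290 [261 195 260 268] [262 197 198 273]
[ 85  92 207 208 221 222 283 284] [ 85  89  90 206 207 220 221 222 283 284 296 297 298 299]
[123 142 143 167 168 169 178 179]
```

The tab is only now starting to move: its patch edge shifted less than the fixed bracket did. So the shut fingertips end some way short of the nominal TCP. I'll keep pressing, guided by force.

>>> servo_tool(deltas=[[[0, 0, 0.015], [0, 0, 0], 0], [[0, 0, 0.015], [0, 0, 0], 0], [[0, 0, 0], [0, 0, 0], 0]])

```text
time_s: 4.95
eef_pos: [451.7, -225.8, 96.6]
ee_rot: [-0.0, 0.856, 0.517, -0.0]
force: [0.2, 0.3, 0.4]
grip_width: -0.0
grip_force: 0.3
```

```bash
cat > look.py <<'E'
from h import *
import sys
st=telemetry.sense();w=optics.capture("wrist");cv2.imwrite(f"pics/{sys.argv[1]}.png",w);c=cam("wrist",st)
g=cv2.cvtColor(w,6).astype(int)[:300]
for x in(215,230,278,290):
  d=abs(np.diff(g[:,x]));print(x,[(i,d[i]) for i in range(170,299) if d[i]>8])
T=tubT(516,-98,1.10)
for X in([-131.5,0,108],[-131.5,0,118],[-155,0,108],[-148,0,130]):print(X,proj(c,(T@[*X,1])[:3]).round(1))
print(st['time_s'],st['force'].round(1),st['wrist_torque'].round(2),st['eef_pos'].round(1))
E
python3 look.py w5
```

```text
215 [(203, np.int64(16)), (204, np.int64(22)), (264, np.int64(17)), (266, np.int64(11)), (278, np.int64(11)), (279, np.int64(28)), (280, np.int64(13)), (281, np.int64(16)), (282, np.int64(61)), (283, np.int64(72)), (284, np.int64(27))]
230 [(203, np.int64(15)), (204, np.int64(22)), (221, np.int64(11)), (222, np.int64(37)), (223, np.int64(22)), (246, np.int64(9)), (247, np.int64(29)), (248, np.int64(15)), (258, np.int64(13)), (260, np.int64(19)), (263, np.int64(13)), (265, np.int64(16)), (287, np.int64(14)), (288, np.int64(10)), (291, np.int64(15)), (292, np.int64(10))]
278 [(203, np.int64(17)), (204, np.int64(12)), (221, np.int64(9)), (222, np.int64(36)), (223, np.int64(21)), (246, np.int64(9)), (247, np.int64(31)), (248, np.int64(15)), (258, np.int64(14)), (260, np.int64(15)), (263, np.int64(15)), (265, np.int64(14)), (286, np.int64(10)), (287, np.int64(11)), (291, np.int64(14))]
290 [(203, np.int64(17)), (204, np.int64(12)), (263, np.int64(16)), (264, np.int64(12)), (268, np.int64(13)), (269, np.int64(13)), (271, np.int64(9)), (272, np.int64(13)), (273, np.int64(16)), (274, np.int64(10)), (276, np.int64(9))]
[-131.5, 0, 108] [[253.2 217.2]]
[-131.5, 0, 118] [[253.  225.3]]
[-155, 0, 108] [[253.8 260.1]]
[-148, 0, 130] [[253.4 270.4]]
4.95 [0.2 0.3 0.4] [ 0.02 -0.09  0.01] [ 451.7 -225.8   96.6]
```

>>> servo_tool(deltas=[[[0, 0, 0.015], [0, 0, 0], 0], [[0, 0, 0.015], [0, 0, 0], 0], [[0, 0, 0], [0, 0, 0], 0]])

```text
time_s: 5.3
eef_pos: [451.8, -225.9, 90.7]
ee_rot: [-0.0, 0.856, 0.517, -0.0]
force: [0.9, -0.3, 0.8]
grip_width: -0.002
grip_force: 0.3
```

>>> servo_tool(deltas=[[[0, 0, 0.01], [0, 0, 0], 0], [[0, 0, 0], [0, 0, 0], 0]])

```text
time_s: 5.5
eef_pos: [451.8, -225.9, 88.9]
ee_rot: [-0.0, 0.856, 0.517, 0.0]
force: [1.3, 1.5, 0.7]
grip_width: 0.001
grip_force: 0.5
```

```bash
python3 look.py w6
```

```text
215 [(211, np.int64(22)), (212, np.int64(14)), (277, np.int64(20)), (278, np.int64(31)), (281, np.int64(18)), (282, np.int64(63)), (283, np.int64(72)), (284, np.int64(26))]
230 [(210, np.int64(9)), (211, np.int64(21)), (212, np.int64(14)), (222, np.int64(15)), (223, np.int64(50)), (224, np.int64(10)), (247, np.int64(31)), (248, np.int64(15)), (258, np.int64(15)), (260, np.int64(13)), (261, np.int64(10)), (263, np.int64(11)), (265, np.int64(13)), (266, np.int64(11)), (287, np.int64(12)), (288, np.int64(9)), (291, np.int64(14)), (292, np.int64(10))]
278 [(210, np.int64(16)), (211, np.int64(24)), (222, np.int64(22)), (223, np.int64(30)), (224, np.int64(11)), (246, np.int64(10)), (247, np.int64(30)), (248, np.int64(16)), (258, np.int64(14)), (260, np.int64(18)), (263, np.int64(12)), (265, np.int64(13)), (287, np.int64(13)), (291, np.int64(17))]
290 [(210, np.int64(16)), (211, np.int64(23)), (263, np.int64(15)), (268, np.int64(15)), (269, np.int64(15)), (271, np.int64(10)), (272, np.int64(13)), (273, np.int64(15)), (274, np.int64(11)), (276, np.int64(11))]
[-131.5, 0, 108] [[252.8 223.4]]
[-131.5, 0, 118] [[252.7 232.2]]
[-155, 0, 108] [[253.5 267.9]]
[-148, 0, 130] [[253.1 280. ]]
5.5 [1.3 1.5 0.7] [ 0.05 -0.09  0.02] [ 451.8 -225.9   88.9]
```

>>> servo_tool(deltas=[[[0, 0, 0.01], [0, 0, 0], 0], [[0, 0, 0], [0, 0, 0], 0]])

```text
time_s: 5.75
eef_pos: [451.9, -225.9, 86.9]
ee_rot: [-0.0, 0.856, 0.517, 0.0]
force: [0.8, 0.8, 1.5]
grip_width: 0.002
grip_force: 0.6
```

>>> servo_tool(deltas=[[[0, 0, 0.008], [0, 0, 0], 0], [[0, 0, 0], [0, 0, 0], 0]])

```text
time_s: 5.95
eef_pos: [451.9, -225.9, 85.3]
ee_rot: [-0.0, 0.856, 0.517, 0.0]
force: [0.5, 1.4, 0.7]
grip_width: 0.0
grip_force: 0.6
```

```bash
python3 look.py w7; python3 -c "
import cv2;i=cv2.imread('pics/w7.png');cv2.imwrite('pics/w7b.png',i)"
```

```text
215 [(214, np.int64(12)), (215, np.int64(23)), (262, np.int64(9)), (275, np.int64(11)), (276, np.int64(27)), (277, np.int64(15)), (281, np.int64(17)), (282, np.int64(62)), (283, np.int64(72)), (284, np.int64(29))]
230 [(214, np.int64(15)), (215, np.int64(24)), (221, np.int64(10)), (222, np.int64(40)), (223, np.int64(29)), (224, np.int64(9)), (246, np.int64(12)), (247, np.int64(30)), (248, np.int64(15)), (258, np.int64(12)), (260, np.int64(17)), (263, np.int64(11)), (265, np.int64(12)), (266, np.int64(9)), (287, np.int64(11)), (288, np.int64(11)), (291, np.int64(16)), (292, np.int64(10))]
278 [(214, np.int64(18)), (215, np.int64(16)), (221, np.int64(12)), (222, np.int64(46)), (223, np.int64(13)), (246, np.int64(9)), (247, np.int64(31)), (248, np.int64(14)), (258, np.int64(13)), (260, np.int64(19)), (261, np.int64(9)), (263, np.int64(13)), (265, np.int64(17)), (286, np.int64(10)), (287, np.int64(12)), (288, np.int64(9)), (291, np.int64(15)), (292, np.int64(11))]
290 [(214, np.int64(18)), (215, np.int64(16)), (262, np.int64(11)), (268, np.int64(16)), (269, np.int64(15)), (271, np.int64(12)), (272, np.int64(11)), (273, np.int64(16)), (274, np.int64(14))]
[-131.5, 0, 108] [[252.7 226.3]]
[-131.5, 0, 118] [[252.5 235.6]]
[-155, 0, 108] [[253.3 271.7]]
[-148, 0, 130] [[252.9 284.6]]
5.95 [0.5 1.4 0.7] [ 0.16 -0.09  0.02] [ 451.9 -225.9   85.3]
```

View pics/w7b.png

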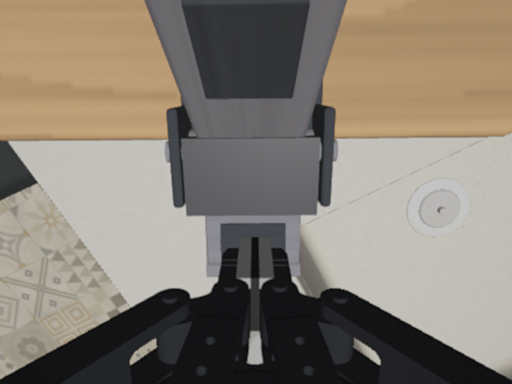

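The tab now looks close to level, with its edges at rows 222 and 276; force is still low.

>>> servo_tool(deltas=[[[0, 0, 0.008], [0, 0, 0], 0], [[0, 0, 0], [0, 0, 0], 0]])

```text
time_s: 6.2
eef_pos: [451.8, -226.0, 83.7]
ee_rot: [-0.0, 0.856, 0.517, -0.0]
force: [-0.1, 1.1, 0.3]
grip_width: 0.0
grip_force: 0.5
```

```bash
python3 look.py w8 | tail -8
python3 - <<'E'
from h import *
# lid front-edge row at x=80..140 and tab/ bracket rows
w=cv2.imread("pics/w8.png");g=cv2.cvtColor(w,6).astype(int)
st=telemetry.sense();c=cam("wrist",st);T=tubT(516,-98,1.10)
for x in(100,130,360,400):
  d=abs(np.diff(g[:,x]));print(x,[i for i in range(110,170) if d[i]>15])
for z in(104,109):print(z,proj(c,[(T@[-90,y,z,1])[:3] for y in(80,50,-50,-70)]).round(1).tolist())
E
```

```text
230 [(216, np.int64(17)), (217, np.int64(19)), (221, np.int64(14)), (222, np.int64(46)), (223, np.int64(17)), (246, np.int64(9)), (247, np.int64(30)), (248, np.int64(18)), (258, np.int64(13)), (260, np.int64(15)), (263, np.int64(13)), (265, np.int64(14)), (287, np.int64(15)), (288, np.int64(11)), (291, np.int64(14)), (292, np.int64(10))]
278 [(215, np.int64(11)), (216, np.int64(20)), (221, np.int64(26)), (222, np.int64(36)), (246, np.int64(9)), (247, np.int64(30)), (248, np.int64(17)), (258, np.int64(10)), (260, np.int64(15)), (261, np.int64(9)), (263, np.int64(11)), (265, np.int64(16)), (266, np.int64(9)), (287, np.int64(14)), (291, np.int64(16))]
290 [(215, np.int64(12)), (216, np.int64(19)), (268, np.int64(17)), (269, np.int64(13)), (271, np.int64(11)), (272, np.int64(12)), (273, np.int64(15)), (276, np.int64(16)), (277, np.int64(13))]
[-131.5, 0, 108] [[252.7 227.6]]
[-131.5, 0, 118] [[252.5 237. ]]
[-155, 0, 108] [[253.3 273.3]]
[-148, 0, 130] [[252.9 286.7]]
6.2 [-0.1  1.1  0.3] [ 0.08 -0.09  0.04] [ 451.8 -226.    83.7]
100 [138, 139, 140]
130 [138, 139, 140]
360 [136, 137, 138]
400 [137, 138]
104 [[65.4, 136.7], [135.0, 135.9], [367.9, 133.2], [414.6, 132.6]]
109 [[59.1, 138.6], [131.0, 137.7], [371.7, 134.9], [420.0, 134.3]]
```

>>> servo_tool(deltas=[[[0, 0, 0.01], [0, 0, 0], 0], [[0, 0, 0], [0, 0, 0], 0]])

```text
time_s: 6.45
eef_pos: [451.9, -226.0, 81.7]
ee_rot: [0.0, 0.856, 0.517, -0.0]
force: [0.1, 0.8, 1.7]
grip_width: -0.0
grip_force: 0.7
```

>>> servo_tool(deltas=[[[0, 0, 0.01], [0, 0, 0], 0], [[0, 0, 0], [0, 0, 0], 0]])

```text
time_s: 6.65
eef_pos: [451.9, -226.1, 79.9]
ee_rot: [0.0, 0.856, 0.517, -0.0]
force: [0.7, 0.9, 4.0]
grip_width: 0.001
grip_force: 1.7
```

```bash
python3 look.py w9 | tail -8
```

```text
230 [(219, np.int64(13)), (220, np.int64(22)), (222, np.int64(39)), (223, np.int64(30)), (246, np.int64(12)), (247, np.int64(30)), (248, np.int64(16)), (258, np.int64(15)), (260, np.int64(18)), (263, np.int64(11)), (265, np.int64(13)), (266, np.int64(9)), (286, np.int64(9)), (287, np.int64(12)), (288, np.int64(10)), (291, np.int64(15)), (292, np.int64(9))]
278 [(219, np.int64(17)), (220, np.int64(24)), (221, np.int64(10)), (222, np.int64(51)), (223, np.int64(12)), (246, np.int64(9)), (247, np.int64(32)), (248, np.int64(15)), (258, np.int64(12)), (260, np.int64(15)), (261, np.int64(11)), (263, np.int64(11)), (265, np.int64(17)), (287, np.int64(14)), (291, np.int64(15))]
290 [(219, np.int64(19)), (220, np.int64(19)), (268, np.int64(17)), (269, np.int64(14)), (271, np.int64(11)), (272, np.int64(15)), (273, np.int64(11)), (276, np.int64(18)), (277, np.int64(13))]
[-131.5, 0, 108] [[252.3 231. ]]
[-131.5, 0, 118] [[252.2 240.9]]
[-155, 0, 108] [[253.  277.6]]
[-148, 0, 130] [[252.6 292.1]]
6.65 [0.7 0.9 4. ] [ 0.04 -0.05  0.  ] [ 451.9 -226.1   79.9]
```

>>> servo_tool(deltas=[[[0, 0, 0.01], [0, 0, 0], 0], [[0, 0, 0], [0, 0, 0], 0]])

```text
time_s: 6.9
eef_pos: [452.0, -226.2, 78.0]
ee_rot: [0.0, 0.856, 0.517, 0.0]
force: [-0.2, -0.0, 5.3]
grip_width: 0.003
grip_force: 2.6
```

```bash
python3 look.py w10 | grep -v "^2[139]"
```

```text
278 [(220, np.int64(11)), (222, np.int64(34)), (223, np.int64(10)), (246, np.int64(11)), (247, np.int64(31)), (248, np.int64(16)), (258, np.int64(15)), (260, np.int64(16)), (263, np.int64(13)), (265, np.int64(16)), (287, np.int64(16)), (291, np.int64(19))]
[-131.5, 0, 108] [[252.2 232.7]]
[-131.5, 0, 118] [[252.  242.9]]
[-155, 0, 108] [[252.9 279.8]]
[-148, 0, 130] [[252.4 294.9]]
6.9 [-0.2 -0.   5.3] [-0.03  0.02  0.03] [ 452.  -226.2   78. ]
```

Force is up and the bracket now sinks with the tool, so the claw is at its stop. I'll retreat to the earlier viewpoint to check it.

>>> servo_tool(deltas=[[[-0.01, 0, -0.2], [0, 0, 0], 0], [[-0.035, 0, -0.2], [0, 0, 0], 0], [[-0.07, 0, -0.22], [0, 0, 0], 0], [[0, 0, 0], [0, 0, 0], 0]])

```text
time_s: 7.35
eef_pos: [442.3, -248.7, 206.8]
ee_rot: [0.005, 0.856, 0.517, 0.001]
force: [-0.1, -0.0, -0.1]
grip_width: -0.003
grip_force: 0.0
```

```bash
cat > patch.py <<'E'
from h import *
import sys
st=telemetry.sense();w=optics.capture("wrist");cv2.imwrite(f"pics/{sys.argv[1]}.png",w);c=cam("wrist",st)
T=tubT(516,-98,1.10);Ti=np.linalg.inv(T)
g=cv2.cvtColor(w,6);n,l,s,ce=cv2.connectedComponentsWithStats((g<75).astype(np.uint8))
for i in range(1,n):
    if 150<s[i,4]<6000 and abs(ce[i][0]-254)<60:print(s[i],ce[i].round(1))
for X in([-140.5,.4,128.5],[-140,.4,108]):print(X,proj(c,(T@[*X,1])[:3]).round(1))
print("tcp",(Ti@[*st['eef_pos'],1]).round(1),st['time_s'],st['force'].round(1))
E
python3 patch.py w11
```

```text
[205   0  79 111 947] [219.2  52.4]
[ 224    4   46   43 1825] [246.9  24.8]
[275  38  18  73 679] [284.9  70.8]
[231 131  38  25 925] [249.5 142.8]
[-140.5, 0.4, 128.5] [[249.2 150.5]]
[-140, 0.4, 108] [[249.4 144.8]]
tcp [-167.8   -2.7  206.8    1. ] 7.35 [-0.1 -0.  -0.1]
```

View pics/w11.png

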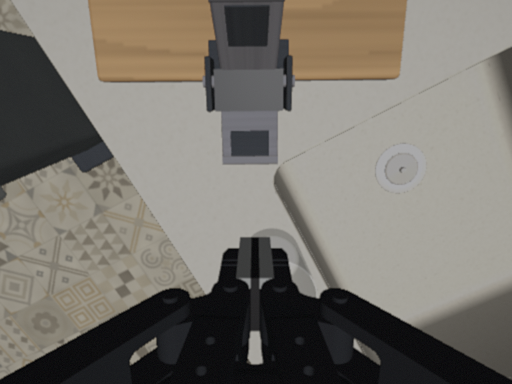

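The claw is now level: the patch is at (249.5,142.8), where the level position predicts 145. The lever patch is at (247,25). Next I'll stand in front of the lever and measure it.

>>> servo_tool(deltas=[[[0.1, -0.007, 0.04], [0, 0, 0], 0], [[0.1, -0.007, 0.04], [0, 0, 0], 0], [[0, 0, 0], [0, 0, 0], 0]])

```text
time_s: 7.7
eef_pos: [456.9, -207.3, 183.5]
ee_rot: [-0.002, 0.855, 0.518, -0.001]
force: [0.6, 0.0, 1.2]
grip_width: 0.001
grip_force: 0.0
```

```bash
python3 patch.py w12
python3 - <<'E'
from h import *
st=telemetry.sense();c=cam("wrist",st);T=tubT(516,-98,1.10)
for r in(40,66,80):
  for a in(53,57,60):
    t=np.radians(a);print(r,a,proj(c,(T@[-94+r*np.cos(t),0,131+r*np.sin(t),1])[:3]).round(1))
E
```

```text
[ 237  101   49   30 1322] [260.3 114.7]
[215 105  17  77 683] [220.9 141.4]
[289 105  17  77 596] [298.9 143.7]
[240 194  39  24 917] [259.4 205.5]
[-140.5, 0.4, 128.5] [[259.3 218.8]]
[-140, 0.4, 108] [[259.1 207.9]]
tcp [-124.3    3.1  183.5    1. ] 7.7 [0.6 0.  1.2]
40 53 [[258.6 119.3]]
40 57 [[258.7 123.9]]
40 60 [[258.7 127.5]]
66 53 [[258.7  90.2]]
66 57 [[258.8  98.7]]
66 60 [[258.9 105.4]]
80 53 [[258.8  70.5]]
80 57 [[258.9  81.5]]
80 60 [[259.   90.3]]
```

View pics/w12.png

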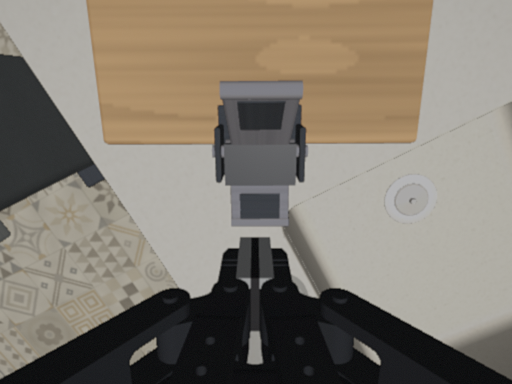

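The lever tip is at about row 85, which fits a lever angle of 57–60°; it is centred at column 260, against 255 for the finger. I'll shift 3 mm sideways, then push along the arc.

>>> servo_tool(deltas=[[[0.075, 0.008, 0.06], [0, 0, 0], 0], [[0.07, 0.007, 0.06], [0, 0, 0], 0], [[0.065, 0, 0], [0, 0, 0], 0], [[0.065, 0, 0], [0, 0, 0], 0], [[0.03, 0, 0.02], [0, 0, 0], 0], [[0, 0, 0], [0, 0, 0], 0]])

```text
time_s: 8.35
eef_pos: [488.6, -156.4, 157.8]
ee_rot: [-0.0, 0.856, 0.518, -0.0]
force: [0.6, 0.4, -0.1]
grip_width: -0.003
grip_force: 0.0
```

>>> servo_tool(deltas=[[[0.025, 0, 0.02], [0, 0, 0], 0], [[0.025, 0, 0.035], [0, 0, 0], 0], [[0.025, 0, 0.035], [0, 0, 0], 0], [[0, 0, 0], [0, 0, 0], 0]])

```text
time_s: 8.75
eef_pos: [495.1, -143.2, 138.7]
ee_rot: [-0.001, 0.856, 0.517, -0.0]
force: [-0.3, 0.4, 0.7]
grip_width: -0.002
grip_force: 0.0
```

```bash
python3 patch.py w13
```

```text
[-140.5, 0.4, 128.5] [[253.  354.1]]
[-140, 0.4, 108] [[253.2 331.3]]
tcp [-49.7  -1.8 138.7   1. ] 8.75 [-0.3  0.4  0.7]
```

No contact force yet, so I'll measure the lever's outline numerically.

```bash
cat > lev.py <<'E'
from h import *
import sys
st=telemetry.sense();w=optics.capture("wrist");cv2.imwrite(f"pics/{sys.argv[1]}.png",w);c=cam("wrist",st)
T=tubT(516,-98,1.10);Ti=np.linalg.inv(T)
S=cv2.cvtColor(w,cv2.COLOR_BGR2HSV)[:,:,1]
for r in range(100,300,8):
    x=np.where(S[r]<70)[0];x=x[(x>120)&(x<390)];print(r,(x.min(),x.max(),len(x)) if len(x) else None,end="; ")
print()
for a in(60,45,30,15,0,-12):
    t=np.radians(a);print(a,proj(c,[(T@[-94+r*np.cos(t),y,131-5*(a<0)+r*np.sin(t),1])[:3] for r,y in((80,18),(80,-18),(66,0))]).round().tolist())
print("tcp",(Ti@[*st['eef_pos'],1]).round(1),st['time_s'],st['force'].round(1),st['wrist_torque'].round(2))
E
python3 lev.py w14
```

```text
100 None; 108 None; 116 None; 124 None; 132 None; 140 None; 148 None; 156 None; 164 None; 172 None; 180 None; 188 None; 196 None; 204 None; 212 (np.int64(208), np.int64(293), 86); 220 (np.int64(208), np.int64(293), 86); 228 (np.int64(211), np.int64(291), 81); 236 (np.int64(208), np.int64(297), 90); 244 (np.int64(208), np.int64(297), 90); 252 (np.int64(209), np.int64(297), 88); 260 (np.int64(207), np.int64(299), 93); 268 (np.int64(121), np.int64(389), 269); 276 (np.int64(121), np.int64(389), 268); 284 (np.int64(121), np.int64(389), 268); 292 (np.int64(121), np.int64(389), 260); 
60 [[200.0, 308.0], [299.0, 307.0], [250.0, 304.0]]
45 [[203.0, 251.0], [296.0, 250.0], [250.0, 261.0]]
30 [[207.0, 205.0], [292.0, 205.0], [250.0, 225.0]]
15 [[211.0, 175.0], [288.0, 175.0], [250.0, 200.0]]
0 [[216.0, 160.0], [285.0, 159.0], [251.0, 185.0]]
-12 [[220.0, 155.0], [282.0, 154.0], [251.0, 179.0]]
tcp [-50.   -2.  139.3   1. ] 8.8 [ 0.8  0.3 -0.4] [-0.02 -0.01 -0.01]
```

The lever is at about 31° (tip edge at row ~208) and follows the fingers. I'll continue.

>>> servo_tool(deltas=[[[0.025, 0, 0.045], [0, 0, 0], 0], [[0.02, 0, 0.045], [0, 0, 0], 0], [[0.01, 0, 0.045], [0, 0, 0], 0], [[0, 0, 0.045], [0, 0, 0], 0], [[0, 0, 0], [0, 0, 0], 0]])

```text
time_s: 9.35
eef_pos: [499.8, -133.5, 102.4]
ee_rot: [-0.001, 0.856, 0.517, -0.001]
force: [0.6, -0.1, -0.2]
grip_width: -0.002
grip_force: 0.0
```

```bash
python3 lev.py w15
```

```text
100 None; 108 None; 116 None; 124 None; 132 None; 140 None; 148 None; 156 None; 164 None; 172 None; 180 None; 188 None; 196 None; 204 (np.int64(210), np.int64(292), 83); 212 (np.int64(210), np.int64(292), 83); 220 (np.int64(212), np.int64(291), 80); 228 (np.int64(213), np.int64(291), 79); 236 (np.int64(213), np.int64(291), 79); 244 (np.int64(213), np.int64(290), 78); 252 (np.int64(214), np.int64(290), 76); 260 (np.int64(214), np.int64(290), 77); 268 (np.int64(215), np.int64(288), 74); 276 (np.int64(201), np.int64(305), 102); 284 (np.int64(202), np.int64(304), 103); 292 (np.int64(160), np.int64(348), 147); 
60 [[183.0, 427.0], [314.0, 426.0], [250.0, 406.0]]
45 [[187.0, 343.0], [310.0, 342.0], [249.0, 346.0]]
30 [[194.0, 275.0], [303.0, 274.0], [250.0, 294.0]]
15 [[201.0, 229.0], [297.0, 228.0], [250.0, 256.0]]
0 [[208.0, 204.0], [292.0, 203.0], [251.0, 233.0]]
-12 [[214.0, 192.0], [287.0, 191.0], [251.0, 220.0]]
tcp [-38.9  -1.7 102.4   1. ] 9.35 [ 0.6 -0.1 -0.2] [ 0.   -0.06  0.04]
```

>>> servo_tool(deltas=[[[0.025, 0, 0.03], [0, 0, 0], 0], [[0.02, 0, 0.02], [0, 0, 0], 0], [[0, 0, 0], [0, 0, 0], 0]])

```text
time_s: 9.7
eef_pos: [504.6, -125.4, 93.3]
ee_rot: [-0.0, 0.856, 0.517, -0.0]
force: [-0.9, 0.2, -0.7]
grip_width: -0.002
grip_force: 0.0
```

```bash
python3 lev.py w16
```

```text
100 None; 108 None; 116 None; 124 None; 132 None; 140 None; 148 None; 156 None; 164 None; 172 None; 180 None; 188 None; 196 None; 204 None; 212 None; 220 (np.int64(211), np.int64(290), 80); 228 (np.int64(211), np.int64(290), 80); 236 (np.int64(213), np.int64(289), 77); 244 (np.int64(213), np.int64(289), 77); 252 (np.int64(213), np.int64(289), 77); 260 (np.int64(213), np.int64(289), 76); 268 (np.int64(214), np.int64(288), 75); 276 (np.int64(214), np.int64(288), 75); 284 (np.int64(215), np.int64(294), 78); 292 (np.int64(160), np.int64(348), 128); 
60 [[177.0, 488.0], [317.0, 487.0], [248.0, 458.0]]
45 [[182.0, 395.0], [312.0, 394.0], [248.0, 392.0]]
30 [[190.0, 317.0], [305.0, 316.0], [248.0, 333.0]]
15 [[198.0, 263.0], [298.0, 262.0], [249.0, 290.0]]
0 [[205.0, 232.0], [293.0, 231.0], [249.0, 262.0]]
-12 [[212.0, 217.0], [288.0, 216.0], [250.0, 245.0]]
tcp [-29.6  -2.2  93.3   1. ] 9.7 [-0.9  0.2 -0.7] [-0.04  0.    0.02]
```

>>> servo_tool(deltas=[[[0, 0, 0.015], [0, 0, 0], 0], [[0, 0, 0.01], [0, 0, 0], 0], [[0, 0, 0], [0, 0, 0], 0]])

```text
time_s: 10.05
eef_pos: [504.6, -126.2, 89.0]
ee_rot: [0.0, 0.856, 0.517, -0.0]
force: [-1.4, 0.0, 4.9]
grip_width: 0.0
grip_force: 1.9
```

>>> servo_tool(deltas=[[[0, 0, 0.01], [0, 0, 0], 0], [[0, 0, 0.01], [0, 0, 0], 0], [[0, 0, 0], [0, 0, 0], 0]])

```text
time_s: 10.35
eef_pos: [504.9, -126.7, 87.0]
ee_rot: [0.001, 0.856, 0.517, 0.0]
force: [-7.3, 1.8, 23.3]
grip_width: 0.003
grip_force: 10.9
```

```bash
python3 lev.py w17
```

```text
100 None; 108 None; 116 None; 124 None; 132 None; 140 None; 148 None; 156 None; 164 None; 172 None; 180 None; 188 None; 196 None; 204 None; 212 None; 220 (np.int64(210), np.int64(288), 79); 228 (np.int64(209), np.int64(288), 80); 236 (np.int64(211), np.int64(287), 77); 244 (np.int64(211), np.int64(287), 77); 252 (np.int64(211), np.int64(287), 76); 260 (np.int64(211), np.int64(287), 77); 268 (np.int64(212), np.int64(288), 77); 276 (np.int64(212), np.int64(288), 76); 284 (np.int64(212), np.int64(294), 83); 292 (np.int64(164), np.int64(348), 129); 
60 [[168.0, 516.0], [320.0, 515.0], [246.0, 480.0]]
45 [[174.0, 414.0], [314.0, 412.0], [246.0, 408.0]]
30 [[183.0, 329.0], [306.0, 327.0], [246.0, 345.0]]
15 [[193.0, 270.0], [299.0, 269.0], [247.0, 298.0]]
0 [[201.0, 237.0], [292.0, 236.0], [247.0, 268.0]]
-12 [[208.0, 220.0], [287.0, 219.0], [248.0, 250.0]]
tcp [-30.6  -3.1  87.    1. ] 10.35 [-7.3  1.8 23.3] [ 0.08  1.49 -0.06]
```

It's on the stop: 23 N, and the lever edges match −12°. I'll lift off and check that it stays.

>>> servo_tool(deltas=[[[0, 0, -0.1], [0, 0, 0], 0], [[0, 0, -0.2], [0, 0, 0], 0], [[-0.1, 0, -0.2], [0, 0, 0], 0], [[-0.2, 0, -0.1], [0, 0, 0], 0], [[-0.2, 0, 0], [0, 0, 0], 0], [[-0.05, 0, 0], [0, 0, 0], 0], [[0, 0, 0], [0, 0, 0], 0]])

```text
time_s: 11.1
eef_pos: [452.9, -224.1, 204.5]
ee_rot: [-0.0, 0.857, 0.516, 0.0]
force: [0.3, -0.5, 0.1]
grip_width: -0.002
grip_force: 0.0
```

```bash
python3 lev.py w18; python3 patch.py w19
python3 - <<'E'
from h import *
w=cv2.imread("pics/w19.png")
S=cv2.cvtColor(w,cv2.COLOR_BGR2HSV)[:,:,1].astype(int);st=telemetry.sense();c=cam("wrist",st);T=tubT(516,-98,1.10)
m=((S>70)).astype(np.uint8);m[200:]=0
n,l,s,ce=cv2.connectedComponentsWithStats(m);print(sorted(s[1:].tolist(),key=lambda q:-q[4])[:3])
k=max(range(1,n),key=lambda i:s[i,4]*(ce[i][1]<130))
for z in(104,109):print(z,proj(c,[(T@[x,y,z,1])[:3] for x,y in((-90,110),(-90,50),(-90,-50),(-90,-110))]).round(1).tolist())
for x in(100,130,160,350,400):print(x,np.where(l[:,x]==k)[0][[-1]] if (l[:,x]==k).any() else None)
S=np.zeros(1)
E
```

```text
100 (np.int64(213), np.int64(293), 81); 108 (np.int64(211), np.int64(293), 83); 116 (np.int64(211), np.int64(389), 179); 124 (np.int64(121), np.int64(389), 269); 132 (np.int64(121), np.int64(389), 269); 140 (np.int64(121), np.int64(389), 269); 148 (np.int64(121), np.int64(389), 269); 156 (np.int64(121), np.int64(389), 269); 164 (np.int64(121), np.int64(389), 269); 172 (np.int64(121), np.int64(389), 269); 180 (np.int64(121), np.int64(389), 269); 188 (np.int64(121), np.int64(389), 269); 196 (np.int64(121), np.int64(389), 269); 204 (np.int64(121), np.int64(389), 269); 212 (np.int64(121), np.int64(389), 269); 220 (np.int64(121), np.int64(389), 269); 228 (np.int64(121), np.int64(389), 269); 236 (np.int64(121), np.int64(389), 269); 244 (np.int64(121), np.int64(389), 268); 252 (np.int64(121), np.int64(389), 269); 260 (np.int64(121), np.int64(389), 269); 268 (np.int64(121), np.int64(389), 268); 276 (np.int64(121), np.int64(389), 268); 284 (np.int64(121), np.int64(389), 267); 292 (np.int64(121), np.int64(389), 265); 
60 [[212.0, 55.0], [289.0, 54.0], [251.0, 71.0]]
45 [[213.0, 21.0], [287.0, 20.0], [250.0, 44.0]]
30 [[216.0, -1.0], [284.0, -2.0], [250.0, 26.0]]
15 [[219.0, -8.0], [282.0, -9.0], [251.0, 18.0]]
0 [[222.0, -5.0], [279.0, -6.0], [251.0, 19.0]]
-12 [[225.0, 5.0], [277.0, 5.0], [251.0, 26.0]]
tcp [-141.    -1.   204.5    1. ] 11.1 [ 0.3 -0.5  0.1] [-0.03  0.01 -0.01]
[ 237   19   31   44 1364] [252.   40.5]
[211  83  17  70 670] [218.4 110.9]
[278  82  17  70 652] [287.  109.9]
[235 168  37  24 845] [253.5 179.8]
[-140.5, 0.4, 128.5] [[253.1 188.5]]
[-140, 0.4, 108] [[253.2 180.3]]
tcp [-139.9   -1.   204.4    1. ] 11.15 [ 0.4 -0.3  0.5]
[[94, 0, 317, 120, 28970]]
104 [[109.8, 118.6], [187.8, 117.7], [318.3, 116.1], [396.8, 115.2]]
109 [[107.1, 119.2], [186.6, 118.3], [319.4, 116.8], [399.4, 115.8]]
100 [51]
130 [118]
160 [118]
350 [116]
400 [89]
```

Run:
```python
from h import *
import pickle
T=tubT(516,-98,1.10)
def edge(n,r0):
    S=cv2.cvtColor(cv2.imread(f"pics/{n}.png"),cv2.COLOR_BGR2HSV)[:,:,1]
    for r in range(r0-10,r0+1,2):
        x=np.where(S[r]>75)[0];x=x[(x>60)&(x<470)];print(n,r,x.min(),x.max(),end=" | ")
    print()
edge("w19",117);edge("w2",82);edge("w12",142);
def pr(x,y,z,cols=((-90,110),(-90,-110))):
    c=cam("wrist",dict(eef_pos=np.array([x,y,z]),ee_rot=np.array([0,.856,.517,0])/np.hypot(.856,.517)))
    for h in(104,109):print(h,proj(c,[(T@[*q,h,1])[:3] for q in cols]).round(1).tolist())
pr(452.9,-224.1,204.5);pr(440.6,-245.1,201.8);pr(456.9,-207.3,183.5)
S=cv2.cvtColor(cv2.imread("pics/w19.png"),cv2.COLOR_BGR2HSV)[:,:,1]
print([(r,np.where(S[r,150:350]<70)[0][[0,-1]]+150) for r in range(0,90,8) if (S[r,150:350]<70).any()])
```

```text
w19 107 108 398 | w19 109 108 397 | w19 111 109 397 | w19 113 109 397 | w19 115 109 395 | w19 117 110 338 | 
w2 72 102 408 | w2 74 102 408 | w2 76 102 407 | w2 78 102 407 | w2 80 103 406 | w2 82 104 402 | 
w12 132 103 416 | w12 134 103 416 | w12 136 104 415 | w12 138 104 415 | w12 140 104 414 | w12 142 106 410 | 
104 [[109.3, 116.3], [396.8, 112.8]]
109 [[106.6, 117.0], [399.5, 113.3]]
104 [[105.2, 83.1], [403.9, 79.3]]
109 [[102.4, 83.2], [406.7, 79.3]]
104 [[106.3, 142.7], [411.4, 139.0]]
109 [[103.5, 143.8], [414.5, 140.1]]
[(8, array([225, 278])), (16, array([226, 277])), (24, array([226, 277])), (32, array([226, 277])), (40, array([227, 277])), (48, array([227, 277])), (56, array([227, 277])), (64, array([227, 277])), (72, array([227, 277])), (80, array([227, 277])), (88, array([215, 290]))]
```

Lever tip matches −12° and the lid's front-edge width fits z = 104 (it fitted 109 before). It's latched tight and the robot is clear.

```bash
python3 -c "
from rig import ctrl;print(ctrl.finish_job())"
```

```text
the job is handed in; nothing more can be done
None
```

The large tub is latched and the job is handed in: claw pushed in to its stop, then lever pressed to its lower stop, where it stayed with the lid pulled tight in the last images, about 11 s in; the small tub was not touched.

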